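# Slide the lamp battery into its charging bay

### The arm

A 7-joint arm with a two-finger parallel gripper is mounted at the origin on the work surface. World frame = base frame: x ahead of the robot, y to its left, z up, the work surface at z = 0. Lengths are in mm, angles in rad, forces in N, time in s.
With the tool pointing down it reaches from about 425 to 975 mm from the base axis. Payload 16.7 kg.
Tool frame: the origin (TCP) lies midway between the tips of the shut fingers; the grasp point (between the pads) lies 19 mm behind it; z points along the fingers, y is the direction in which the jaws open and shut (so a half turn about z gives the same grasp; the last joint's range is limited). The gripper opens to 85 mm and grips with 20 to 120 N. Pads are 22 mm wide; open, the fingers measure 114 mm over their backs; the gripper's body (76 mm by 85 mm) begins 54 mm behind the grasp point. The pads swing forward as they close: fully open they stand 13 mm farther back than shut.
Start: joints at [-1.31, 0.426, 0.074, 1.606, -0.034, 1.111, -0.067], TCP at [269.557, 618.801, 231.302] pointing down, gripper open.
Joint ranges: [-2.85, 2.85], [-0.5, 2.14], [-1.23, 1.37], [0.21, 2.46], [-1.02, 4.16], [0.16, 2.05], [-2.73, 2.73]. Speed limits (rad/s): [1.89, 1.89, 2.39, 2.39, 3.01, 3.01, 3.01].

### API

Orientations are given as [roll, pitch, yaw] about the fixed x, y, z axes, in that order (R = Rz(yaw) Ry(pitch) Rx(roll)).
In Python, from bench import r gives the robot as it stands.
- The arm moves only by the shell command python3 -m handwheel 'ROWS'. ROWS is JSON, a list that holds one entry, the list of rows, each a list of 5 numbers: the shift along the tool's x, y, z in units of 50 mm (1.0 is 50 mm), then the turn about the tool's z in units of 8 degrees (1.0 is 8 degrees), then the finger opening in mm, from 0 to 85.4. A call has 1 to 12 rows; each row shifts and turns the commanded pose from where the row before left it, along the tool's axes as they then stand; what a row does not reach is not made up. A row lasts 1/10 s, in which the tool goes at most 50 mm and 8.59 degrees, less where a joint would pass 70% of its speed; a pose out of reach is approached as far as the arm can. A call is refused whole if a number of a shift passes 1 or a number of a turn 1, either way. A call with a gripper value outside its range is refused whole. The fingers move at their own pace and stop on an object; the grip force is fixed at half the most. Time passes only in rows, so rows that do not move let the fingers close. It gives the time, the measured TCP pose, the force and the opening at its end, in the units of the state.
- r.get_state(): the state, without advancing time (a new reading comes with each control period).
- r.camera(name): name is "scene" or "top"; returns the picture (400x640x3 uint8, red, green, blue); there is no depth.
- r.camera_model(name): a dict with "mtx" (3x3 intrinsics, pixels), "k1" (the pictures are not rectified: a ray, as slopes to the right and down, at radius r is drawn at 1 + k1 r^2 times it, then the intrinsics apply), "xyz" and "attitude" of the camera in the world. Camera axes: x right, y up, looking along -z (the intrinsics and any distortion apply to the point x, -y, -z); pixel columns grow to the right and rows downward; lengths in mm; the calibration is good to about 2 mm. A picture is of the moment at which its call begins. camera_model takes no time and is no camera call.
- r.hand_in(): hands the job in, once; it reports no verdict.
The state is a dict: "time": time; "joint_positions": joint angles; "joint_velocities": joint speeds; "joint_torque": joint torques, N m; "position": TCP position; "ee_rot": TCP orientation; "force": force on the tool from outside, world axes, zero at the start; "wrist_torque": the same for the moment, N m; "width": finger opening in mm.
Only numpy, scipy, OpenCV 4.12 (cv2) and the standard library are available. Lean on these libraries where they do the work, as an engineer would, in place of code of your own. Each camera call takes 0.05 s, during which the arm holds its last target. There are 200 camera calls.

### The job

Slide the microscope lamp's tall battery unit along the bench into its charging bay, pushing it low on its base so that it does not tip, until the base sits flush against the bay's back stop; then press the round button on top of the unit to start the charge and let go. Do not lift or tip the unit, leave its carry handle alone, and leave the other things on the bench where they are.

Things in the scene. Friction and masses are not known exactly. Their poses are not given: they have to be found in the camera images.
- battery: Battery unit, loose, 1.1-2 kg, top-heavy. Grey plinth 120 mm along x, 150 along y, 40 high; on it a white tower, x = -10 to +50 mm, 130 mm along y, up to 190 mm. A 50 mm deep step of plinth is left at the -x side, the side to push. Origin: centre of the plinth's underside; +x end enters the bay first; z up. Slides against about 5-14 N friction; pushed high on the tower it tips.
- push_face (a point): Centre of the plinth's rear face, the one to push on: 20 mm above the bench, at the unit's x = -60 mm. With the unit home it stands 4 mm outside the tips of the bay's flares, free for fingers up to 95 mm either side of its middle.
- bay: Charging bay, fixed: steel back stop 190 mm wide, 30 high, white charger block behind it (75 high), two side rails 25 high, 166 mm apart inside, flared at the mouth out to 220 mm apart, 116 mm from the stop. Origin: on the bench, middle of the stop's face; +x is the way the unit is pushed home, z up. Home: unit's origin at x = -60 mm, y near 0, its x along the bay's x.
- start (a joint): The button's travel: 0 released, 0.006 m fully down (spring, about 4 N); it counts as pressed from 0.0045 m on.
- start_top (a point): Centre of the top of the round grey button (28 mm across), in a black collar 44 mm across and 12 mm high on the tower's top, at the unit's x = +20, y = -34 mm; 212 mm above the bench, 10 mm above the collar. Pressed straight down.
- carry_handle: Black arched carry handle on the tower's top, fixed to the unit, 44 mm long along the unit's x, 31 mm high, 10 mm thick, at the unit's y = +38 mm. Origin: foot of its rear end. Not to be touched.
- oil_bottle: Bystander: small brown dropper bottle, 32 mm across, 75 mm tall. Origin: centre of its underside. Leave alone.
- media_jar: Bystander: clear round jar with lid, 60 mm across, 110 mm tall. Origin: centre of its underside. Leave alone.
- dish_stack: Bystander: stack of three clear round dishes, 60 mm across, 39 mm tall. Origin: centre of its underside. Leave alone.
- tip_box: Bystander: flat box of pipette tips, 55 x 85 x 48 mm. Origin: centre of its underside. Leave alone.
- slide_box: Bystander: flat black box, 85 x 50 x 30 mm. Origin: centre of its underside. Leave alone.
- marker: Bystander: white pen lying on the bench, 130 mm long along its x, 11 mm thick. Origin: centre of its underside. Leave alone.
- tube_rack: Bystander: white rack with capped tubes, 60 x 110 mm, 66 mm tall. Origin: centre of its underside. Leave alone.
Things that resemble listed ones, but are neither listed nor needed, are in the scene too. What is shaped like the battery but purple, red or turquoise is not meant.

How it is judged:
By the outcome, as a careful person would: the job done as asked, in the order asked, and still so for the second after the job is handed in, with the robot touching nothing.
It also fails if it takes over 61 s, if anything falls off the work surface, if the arm or the gripper's body presses on something with over 40 N, if the wrist force passes 120 N, or if a joint passes its speed limit or range.

## Working session

There is one attempt and no reset: what is moved stays moved. The work goes in short steps, Python scripts to look and compute and a shell command to move; the robot and the scene stay as the last step left them, time stands still between calls to the robot, and variables do not carry over. Pictures are saved under pics/ and viewed, about 8 in all and at most 12, crops included, and the job is handed in when it is done.

```bash
mkdir -p pics; cat > h.py <<'E'
import numpy as np, cv2
from scipy.spatial.transform import Rotation as R
from bench import r
def cam(n):
    m=r.camera_model(n); return m
def rot(m):
    a=np.array(m["attitude"]); 
    return a if a.shape==(3,3) else R.from_euler('xyz',a).as_matrix()
def ray(n,u,v):
    m=cam(n);K=np.array(m["mtx"]);p=cv2.undistortPoints(np.array([[[u,v]]],float),K,np.array([m["k1"],0,0,0.]))[0,0]
    # k1 model same as OpenCV's
    return np.array(m["xyz"],float),rot(m)@np.array([p[0],-p[1],-1])
def at(n,u,v,z):
    o,d=ray(n,u,v);return o+d*(z-o[2])/d[2]
def proj(n,P):
    m=cam(n);K=np.array(m["mtx"]);q=rot(m).T@(np.array(P,float)-np.array(m["xyz"]))
    s=np.array([q[0],-q[1]])/-q[2];s=s*(1+m["k1"]*(s@s));return (K@[s[0],s[1],1])[:2]
def shot(n,f):
    im=r.camera(n);cv2.imwrite(f,im[...,::-1]);return im
E
python3 - <<'E'
from h import *
for n in("scene","top"):
    shot(n,f"pics/{n}0.png");print(r.camera_model(n))
s=r.get_state();print(s["time"],s["position"],s["ee_rot"],s["width"])
E
```

```text
{'mtx': array([[456.76826968,   0.        , 315.46330851],
       [  0.        , 456.76826968, 198.7733351 ],
       [  0.        ,   0.        ,   1.        ]]), 'k1': -0.07516328596421722, 'xyz': array([  526.58298457, -1020.90067774,  1070.68238501]), 'attitude': array([ 0.90414647, -0.01781352,  0.02275214])}
{'mtx': array([[404.66311305,   0.        , 317.96386217],
       [  0.        , 404.66311305, 197.59686755],
       [  0.        ,   0.        ,   1.        ]]), 'k1': -0.053241155219472626, 'xyz': array([ 346.38753602,  157.48885309, 1596.59903561]), 'attitude': array([ 0.09647482, -0.01870516, -1.55841248])}
0.1 [269.42584754 618.50865777 230.67113507] [-3.14044047e+00  9.21852509e-05  2.73080784e+00] 85.47250982268399
```

View pics/scene0.png

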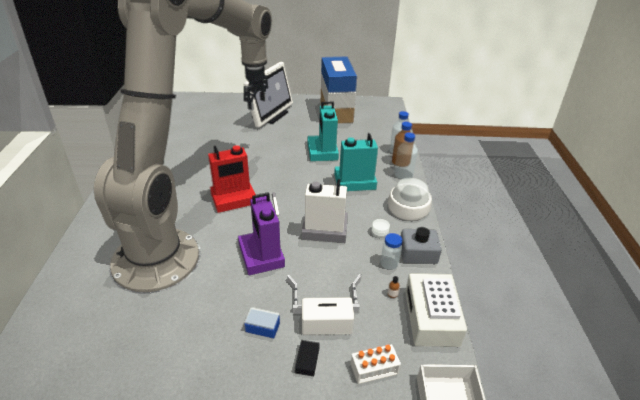

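View pics/top0.png

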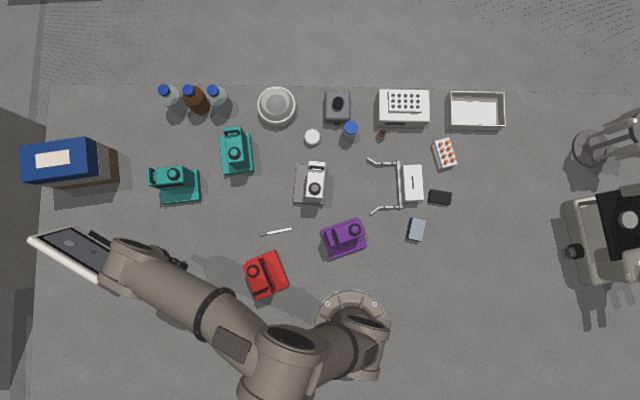

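The scene camera shows one white unit at (325,210), with its grey plinth. The look-alikes are purple (262,235), red (232,178) and turquoise (325,135) and (357,165). In the top view the white unit is at (312,183) and the bay at (405,183), its mouth facing the unit, so the push goes along −y. I'll check this in close crops.

```bash
python3 - <<'E'
import cv2
a=cv2.imread("pics/top0.png")[145:225,280:440];cv2.imwrite("pics/c1.png",cv2.resize(a,None,fx=5,fy=5,interpolation=cv2.INTER_CUBIC))
a=cv2.imread("pics/scene0.png")[170:345,270:430];cv2.imwrite("pics/c2.png",cv2.resize(a,None,fx=3.4,fy=3.4,interpolation=cv2.INTER_CUBIC))
E
```

```text
(no output)
```

View pics/c1.png

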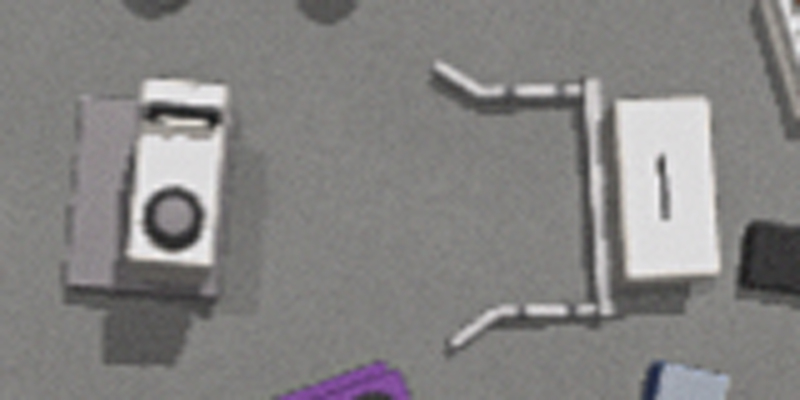

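View pics/c2.png

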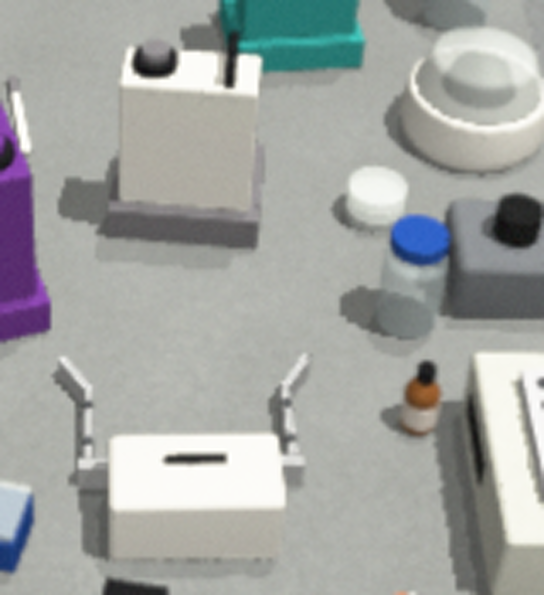

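```bash
python3 - <<'E'
from h import *
f=lambda U,V:((U+.5)/5-.5+280,(V+.5)/5-.5+145)
g=lambda U,V:((U+.5)/3.4-.5+270,(V+.5)/3.4-.5+170)
for n,U,V,z in[("rearL",80,97,40),("rearR",67,287,40),("frontR",217,293,40),("button",175,215,212),("stopA",583,82,30),("stopB",598,314,30),("railA mouth-in",482,97,25),("railA end",580,97,25),("railB mouth",503,305,25),("railB end",595,305,25),("flareA",436,65,25),("flareB",452,350,25),("twrTopRL",143,82,190),("twrTopRR",128,258,190),("twrTopFL",228,86,190),("twrTopFR",212,264,190)]:
    print(n,at("top",*f(U,V),z).round(1))
for n,U,V,z in[("S frontR top",108,207,40),("S frontL top",257,216,40),("S frontR bot",106,233,0),("S frontL bot",257,244,0),("S button",156,47,212),("Sjar",405,325,0),("flareA",307,357,25),("flareB",62,360,25),("stopA end",302,461,30),("stopB",80,463,30)]:
    print(n,at("scene",*g(U,V),z).round(1))
E
```

```text
rearL [627.6 219.   40. ]
rearR [479.  226.3  40. ]
frontR [475.9 110.5  40. ]
button [515.2 145.3 212. ]
stopA [ 647.9 -177.1   30. ]
stopB [ 464.4 -187.6   30. ]
railA mouth-in [635.5 -97.7  25. ]
railA end [ 636.8 -175.7   25. ]
railB mouth [ 470.9 -113.9   25. ]
railB end [ 471.8 -186.4   25. ]
flareA [660.5 -61.2  25. ]
flareB [435.1 -73.8  25. ]
twrTopRL [611.9 168.9 190. ]
twrTopRR [487.1 177.5 190. ]
twrTopFL [610.  108.9 190. ]
twrTopFR [483.7 118.8 190. ]
S frontR top [472.  115.1  40. ]
S frontL top [618.7 108.1  40. ]
S frontR bot [469.7 120.3   0. ]
S frontL bot [621.1 110.5   0. ]
S button [515.5 149.3 212. ]
Sjar [758.6   4.7   0. ]
flareA [660.1 -62.2  25. ]
flareB [439.4 -74.3  25. ]
stopA end [ 649.1 -184.6   30. ]
stopB [ 462.8 -193.4   30. ]
```

Both cameras agree. The unit's centre is about (550,166) and its heading is −y, turned about −3°. The bay stop is at about (555.5,−185), with its axis turned about +3°. The button came out at (515,147) at z=212, where the unit's pose predicts it. I'll turn and rise first.

```bash
python3 -m handwheel '[[[0,0,-0.1,1,85],[0,0,-0.1,1,85],[0,0,-0.1,1,85],[0,0,-0.1,1,85],[0,0,-0.1,1,85],[0,0,-0.1,1,85],[0,0,-0.1,1,85],[0,0,-0.1,1,85],[0,0,0,0.67,85],[0,0,0,0,85],[0,0,0,0,85]]]'
```

```text
time: 1.2
position: [269.4, 618.7, 270.9]
ee_rot: [-3.142, 0.001, 1.523]
force: [-0.4, -0.3, -0.2]
width: 85.0
```

```bash
python3 -m handwheel '[[[-0.53,0.5,0,0,85],[-0.53,0.5,0,0,85],[-0.53,0.5,0,0,85],[-0.53,0.5,0,0,85],[-0.53,0.5,0,0,85],[-0.53,0.5,0,0,85],[-0.53,0.5,0,0,85],[-0.53,0.5,0,0,85],[-0.53,0.5,0,0,85],[-0.53,0.5,0,0,85],[-0.53,0.5,0,0,85],[-0.53,0.5,0,0,85]]]'; python3 -m handwheel '[[[0,0,0,0,85],[0,0,0,0,85]]]'
```

```text
time: 2.4
position: [553.8, 284.7, 271.2]
ee_rot: [-3.141, 0.0, 1.523]
force: [-0.2, -0.3, -0.9]
width: 85.0
time: 2.6
position: [553.4, 285.2, 271.1]
ee_rot: [-3.141, 0.0, 1.52]
force: [-0.9, 0.3, -0.2]
width: 85.1
```

```bash
python3 -m handwheel '[[[0,0,0.5,0,85],[0,0,0.5,0,85],[0,0,0.5,0,85],[0,0,0.5,0,85],[0,0,0.5,0,85],[0,0,0.5,0,85],[0,0,0.5,0,85],[0,0,0.5,0,85],[0,0,0.5,0,85],[0,0,0.5,0,85],[0,0,0.3,0,85],[0,0,0,0,85]]]'
python3 - <<'E'
from h import *
a=shot("scene","pics/s1.png")[140:260,270:410,::-1];b=shot("top","pics/t1.png")[140:230,260:400,::-1]
z=lambda i:cv2.resize(i,None,fx=4,fy=4,interpolation=cv2.INTER_CUBIC)
a=cv2.resize(a,None,fx=2.8,fy=2.8,interpolation=cv2.INTER_CUBIC);b=cv2.resize(b,None,fx=2.8,fy=2.8,interpolation=cv2.INTER_CUBIC)
cv2.imwrite("pics/c3.png",np.vstack([a,b]));print(a.shape,b.shape)
E
```

```text
time: 3.8
position: [551.5, 286.3, 4.4]
ee_rot: [-3.139, 0.002, 1.522]
force: [-0.4, -0.6, 0.9]
width: 85.0
(336, 392, 3) (252, 392, 3)
```

View pics/c3.png

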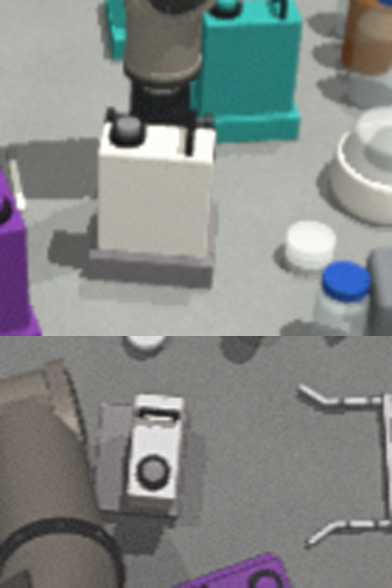

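The top crop shows the gripper behind the unit on its open side, with the tower clear of it. The scene crop shows the wrist behind the tower and the turquoise unit clear of it. Now I'll approach until contact.

```bash
python3 -m handwheel '[[[-0.2,0,0,0,85],[-0.2,0,0,0,85],[-0.2,0,0,0,85],[-0.2,0,0,0,85],[-0.1,0,0.04,0,85],[0,0,0,0,85]]]';  python3 -m handwheel '[[[-0.1,0,0,0,85],[-0.1,0,0,0,85],[-0.1,0,0,0,85]]]'; python3 -m handwheel '[[[-0.1,0,0,0,85],[-0.1,0,0,0,85],[-0.1,0,0,0,85]]]'
```

```text
time: 4.5
position: [550.8, 239.9, 4.2]
ee_rot: [-3.141, 0.0, 1.519]
force: [0.1, 0.5, 0.5]
width: 85.2
time: 4.8
position: [549.9, 227.2, 4.3]
ee_rot: [-3.142, -0.001, 1.521]
force: [0.2, 4.9, -2.5]
width: 85.3
time: 5.1
position: [549.2, 212.1, 4.3]
ee_rot: [3.142, -0.001, 1.522]
force: [0.7, 5.0, -3.1]
width: 85.0
```

```bash
python3 -m handwheel '[[[-0.2,-0.02,0,-0.07,85],[-0.2,-0.02,0,-0.07,85],[-0.2,-0.02,0,-0.07,85],[-0.2,-0.02,0,-0.07,85],[-0.2,-0.02,0,-0.07,85],[-0.2,-0.02,0,-0.07,85],[-0.2,-0.02,0,-0.07,85],[-0.2,-0.02,0,-0.07,85],[-0.2,-0.02,0,-0.07,85],[-0.2,-0.02,0,-0.07,85],[0,0,0,0,85]]]'
python3 - <<'E'
from h import *
b=shot("top","pics/t2.png")[140:230,280:440,::-1]
cv2.imwrite("pics/c4.png",cv2.resize(b,None,fx=5,fy=5,interpolation=cv2.INTER_CUBIC))
E
```

```text
time: 6.2
position: [538.5, 110.3, 4.3]
ee_rot: [-3.141, 0.0, 1.617]
force: [-0.0, -0.4, -0.4]
width: 84.8
```

View pics/c4.png

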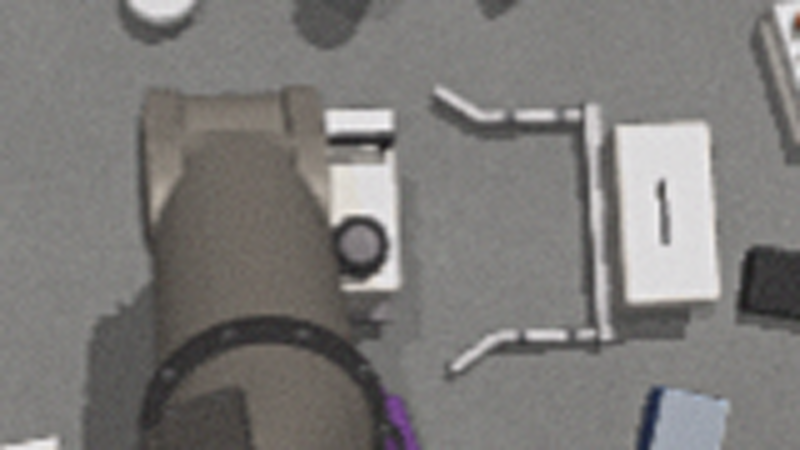

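```bash
python3 - <<'E'
from h import *
f=lambda U,V:((U+.5)/5-.5+280,(V+.5)/5-.5+140)
for n,U,V,z in[("FL",392,110,190),("FR",400,290,190),("btn",360,244,212)]: print(n,at("top",*f(U,V),z).round(1))
print(r.get_state()["joint_positions"])
b=shot("scene","pics/s2.png")[60:360,200:450,::-1]
cv2.imwrite("pics/c5.png",cv2.resize(b,None,fx=2,fy=2,interpolation=cv2.INTER_CUBIC))
E
```

```text
FL [612.6  -7.  190. ]
FR [484.9 -12.9 190. ]
btn [514.3  17.5 212. ]
[-0.56420513  0.55811453  0.30706045  2.0582162  -0.30229023  0.56742775
  0.00207555]
```

View pics/c5.png

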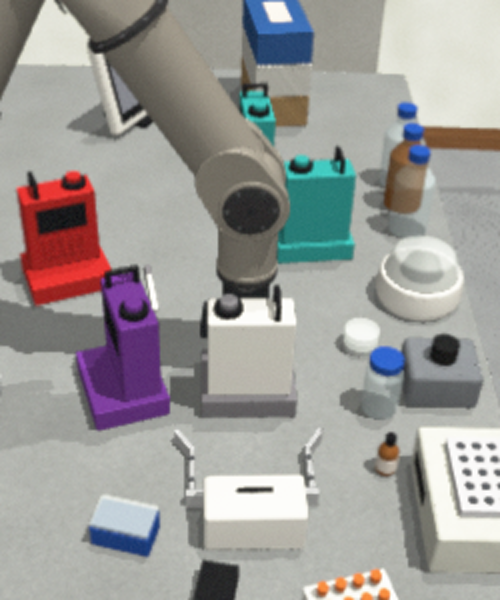

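The crop shows the unit upright with its front edge straight toward the bay mouth. The arm is well above the purple unit. Measured centre is (546,40), within 2 mm of the bay axis and aligned to about 0.5°. I'll push on.

```bash
python3 -m handwheel '[[[-0.2,0,0,0,85],[-0.25,0,0,0,85],[-0.25,0,0,0,85],[-0.25,0,0,0,85],[-0.25,0,0,0,85],[-0.25,0,0,0,85],[-0.25,0,0,0,85],[-0.25,0,0,0,85],[-0.25,0,0,0,85],[-0.25,0,0,0,85],[-0.25,0,0,0,85]]]'; python3 -m handwheel '[[[-0.1,0,0,0,85],[-0.1,0,0,0,85],[-0.1,0,0,0,85],[-0.1,0,0,0,85]]]'
```

```text
time: 7.4
position: [545.1, -22.6, 4.3]
ee_rot: [-3.141, -0.001, 1.62]
force: [-0.4, 7.6, 0.3]
width: 85.0
time: 7.8
position: [546.1, -42.2, 4.3]
ee_rot: [-3.141, -0.001, 1.619]
force: [0.8, 8.3, 1.1]
width: 85.0
```

```bash
python3 -m handwheel '[[[-0.06,0,0,0,85],[-0.06,0,0,0,85],[0,0,0,0,85]]]'; python3 -m handwheel '[[[-0.06,0,0,0,85],[-0.04,0,0,0,85],[0,0,0,0,85]]]'; python3 -m handwheel '[[[-0.04,0,0,0,85],[-0.04,0,0,0,85]]]'
```

```text
time: 8.1
position: [546.4, -48.8, 4.3]
ee_rot: [3.142, -0.001, 1.619]
force: [0.9, 3.4, 1.3]
width: 85.1
time: 8.4
position: [546.4, -52.2, 4.3]
ee_rot: [-3.141, -0.002, 1.62]
force: [-2.4, 13.2, 3.5]
width: 85.0
time: 8.6
position: [546.0, -52.5, 4.3]
ee_rot: [-3.139, -0.006, 1.623]
force: [-10.3, 41.9, 15.7]
width: 85.1
```

Hard contact with the stop at the expected place. I'll back off and rise.

```bash
python3 -m handwheel '[[[0.1,0,0,0,85],[0.2,0,0,0,85],[0.3,0,0,0,85],[0.3,0,0,0,85],[0.3,0,0,0,85],[0.2,0,0,0,85],[0,0,0,0,85]]]'; python3 -m handwheel '[[[0,0,-0.5,0,85],[0,0,-0.5,0,85],[0,0,-0.5,0,85],[0,0,-0.5,0,85],[0,0,-0.5,0,85],[0,0,-0.5,0,85],[0,0,-0.5,0,85],[0,0,-0.5,0,85],[0,0,-0.5,0,85],[0,0,-0.5,0,85],[0,0,-0.5,0,0],[0,0,0,0,0]]]'
python3 - <<'E'
from h import *
b=shot("top","pics/t3.png")[150:220,340:440,::-1];a=shot("scene","pics/s3.png")[210:350,270:390,::-1]
b=cv2.resize(b,(700,490),interpolation=cv2.INTER_CUBIC)
cv2.imwrite("pics/c6.png",b)
cv2.imwrite("pics/c7.png",cv2.resize(a,None,fx=4,fy=4,interpolation=cv2.INTER_CUBIC))
E
```

```text
time: 9.3
position: [543.3, 13.4, 4.2]
ee_rot: [-3.141, -0.0, 1.62]
force: [-0.9, -0.7, -0.4]
width: 85.1
time: 10.5
position: [544.6, 10.7, 282.4]
ee_rot: [3.137, -0.001, 1.617]
force: [0.4, -0.4, 0.2]
width: 58.8
```

View pics/c6.png

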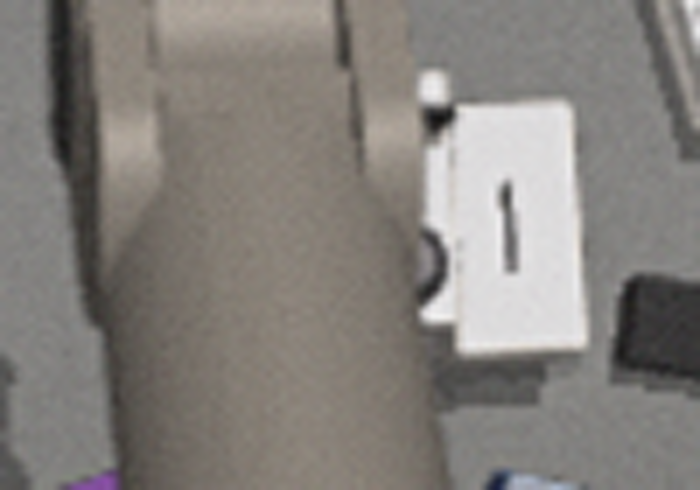

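View pics/c7.png

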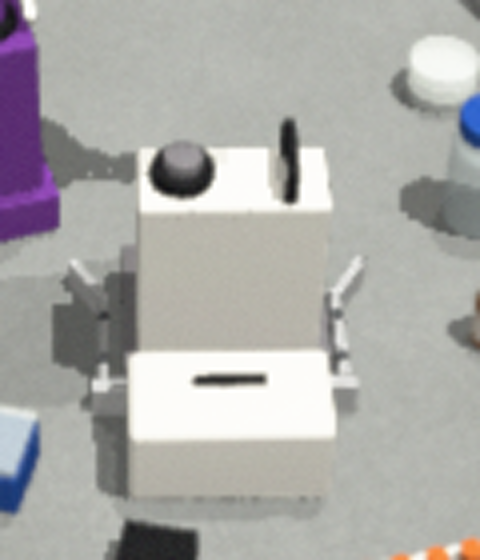

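The scene crop shows the unit upright in the bay, with the button at about (183,158) in the crop and the charger in front of it. I'll measure the button and tower corners.

```bash
python3 - <<'E'
from h import *
g=lambda U,V:((U+.5)/4-.5+270,(V+.5)/4-.5+210)
for n,U,V,z in[("btn",184,157,212),("collar-c",182,171,202),("RR",138,150,190),("RL",327,150,190),("FR",139,213,190),("FL",331,212,190),("blkRR",131,354,75),("blkRL",328,352,75),("stopR",94,383,30),("stopL",355,378,30)]: print(n,at("scene",*g(U,V),z).round(1))
f=lambda U,V:((U+.5)/7-.5+340,(V+.5)/7-.5+150)
for n,U,V,z in[("blkRL",456,103,75),("blkRR",458,355,75),("collar front",446,265,202)]: print("top",n,at("top",*f(U,V),z).round(1))
# predicted pixels of the unit when home at the bay origin est
b=np.array([555.5,-185,0]);ex=np.array([.05,-.9987,0]);ey=np.array([.9987,.05,0])
for n,p in[("FR",(-10,-65,190)),("FL",(-10,65,190)),("RR",(-70,-65,190)),("btn",(-40,-34,212))]:
    P=b+ex*p[0]+ey*p[1]+[0,0,p[2]];q=proj("scene",P);print(n,P.round(1),((q-[270,210]+.5)*4-.5).round(0))
E
```

```text
btn [ 522.4 -145.6  212. ]
collar-c [ 521.3 -148.8  202. ]
RR [ 490.5 -117.7  190. ]
RL [ 620.7 -112.4  190. ]
FR [ 493.7 -177.2  190. ]
FL [ 621.1 -171.3  190. ]
blkRR [ 489.4 -201.5   75. ]
blkRL [ 626.1 -194.7   75. ]
stopR [ 462.6 -191.8   30. ]
stopL [ 649.  -180.6   30. ]
top blkRL [ 627.1 -200.3   75. ]
top blkRR [ 488.4 -200.1   75. ]
top collar front [ 521.6 -164.6  202. ]
FR [ 490.1 -178.3  190. ] [133. 214.]
FL [ 619.9 -171.8  190. ] [329. 212.]
RR [ 487.1 -118.3  190. ] [133. 151.]
btn [ 519.5 -146.8  212. ] [180. 158.]
```

The unit is home to within about 1 mm of prediction, and the button is near (521.5,−146). I'll go above it with the fingers shut.

```bash
python3 -m handwheel '[[[-0.31,-0.06,0,0,0],[-0.31,-0.06,0,0,0],[-0.31,-0.06,0,0,0],[-0.31,-0.06,0,0,0],[-0.31,-0.06,0,0,0],[-0.31,-0.06,0,0,0],[-0.31,-0.06,0,0,0],[-0.31,-0.06,0,0,0],[-0.31,-0.06,0,0,0],[-0.31,-0.06,0,0,0],[0,0,0,0,0],[0,0,0,0,0]]]'; python3 -m handwheel '[[[0,0,0.2,0,0],[0,0,0.2,0,0],[0,0,0.2,0,0],[0,0,0.2,0,0],[0,0,0.2,0,0],[0,0,0,0,0]]]'
python3 - <<'E'
from h import *
a=shot("scene","pics/s4.png")[190:310,270:390,::-1]
cv2.imwrite("pics/c8.png",cv2.resize(a,None,fx=5,fy=5,interpolation=cv2.INTER_CUBIC))
E
```

```text
time: 11.8
position: [520.2, -145.7, 279.1]
ee_rot: [-3.141, -0.0, 1.616]
force: [-0.2, 1.3, -0.8]
width: 0.3
time: 12.4
position: [520.0, -144.7, 227.7]
ee_rot: [-3.139, -0.0, 1.618]
force: [1.2, 1.2, -0.5]
width: 0.1
```

View pics/c8.png

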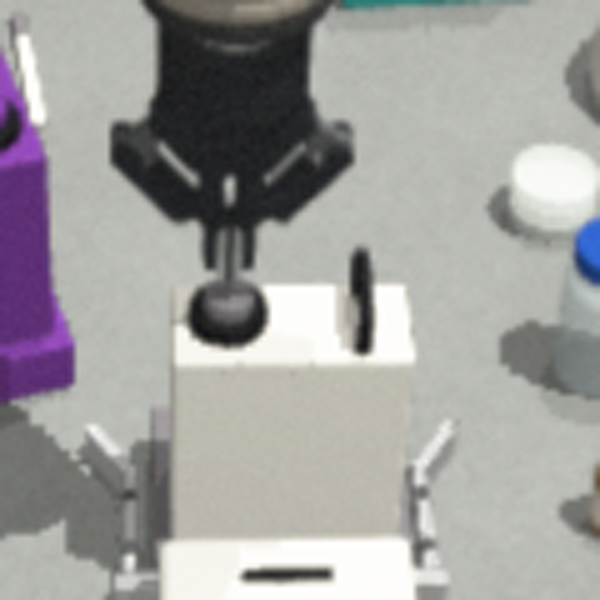

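The crop shows the shut fingertips at (231,270), centred over the button at (228,300) and well clear of the handle at (362,300). Now I'll press it slowly.

```bash
python3 -m handwheel '[[[0,0,0.1,0,0],[0,0,0.1,0,0],[0,0,0.08,0,0],[0,0,0,0,0]]]'; python3 -m handwheel '[[[0,0,0.04,0,0],[0,0,0.04,0,0],[0,0,0,0,0]]]';python3 -m handwheel '[[[0,0,0.04,0,0],[0,0,0,0,0]]]'
```

```text
time: 12.85
position: [520.4, -144.8, 214.8]
ee_rot: [-3.141, -0.0, 1.618]
force: [-0.8, -0.0, -0.4]
width: 0.0
time: 13.15
position: [520.8, -144.9, 211.3]
ee_rot: [3.141, 0.0, 1.618]
force: [-0.3, -0.4, 1.4]
width: -0.3
time: 13.35
position: [520.8, -144.9, 209.3]
ee_rot: [3.141, 0.0, 1.618]
force: [0.6, 0.1, 2.9]
width: -0.5
```

```bash
python3 -m handwheel '[[[0,0,0.04,0,0],[0,0,0,0,0]]]'; python3 -m handwheel '[[[0,0,0.03,0,0],[0,0,0,0,0]]]';python3 -m handwheel '[[[0,0,0.03,0,0],[0,0,0,0,0],[0,0,0,0,0]]]'
```

```text
time: 13.55
position: [520.8, -144.9, 207.3]
ee_rot: [3.141, 0.0, 1.618]
force: [0.9, -0.1, 2.5]
width: -0.0
time: 13.75
position: [520.8, -144.9, 206.1]
ee_rot: [3.141, -0.0, 1.618]
force: [-1.0, 0.5, 8.0]
width: 0.2
time: 14.05
position: [521.0, -145.0, 205.6]
ee_rot: [3.14, -0.001, 1.618]
force: [-8.6, 1.6, 27.5]
width: -0.4
```

The button reached its hard stop at z≈206, its full 6 mm of travel. I'll release, retreat and check.

```bash
python3 -m handwheel '[[[0,0,-0.1,0,0],[0,0,-0.3,0,0],[0,0,-0.5,0,0],[0,0,-0.5,0,0],[0,0,-0.5,0,0],[0,0,-0.5,0,0],[0.4,0,0,0,0],[0.5,0,0,0,0],[0.5,0,0,0,0],[0.5,0,0,0,0],[0.5,0,0,0,0],[0.5,0,0,0,0]]]'; python3 -m handwheel '[[[0.5,0,0,0,0],[0.5,0,0,0,0],[0.5,0,0,0,0],[0.5,0,0,0,0],[0.3,0,0,0,0],[0,0,0,0,0],[0,0,0,0,0]]]'
python3 - <<'E'
from h import *
a=shot("scene","pics/s5.png")[:,:,::-1]
b=shot("top","pics/t5.png")[150:220,330:450,::-1]
a=cv2.resize(a[120:390,180:480],None,fx=1.2,fy=1.2,interpolation=cv2.INTER_CUBIC)
b=cv2.resize(b,None,fx=6,fy=6,interpolation=cv2.INTER_CUBIC)
o=np.zeros((600,720,3),np.uint8)
b=cv2.resize(b,(480,280));o=np.vstack([cv2.copyMakeBorder(a,0,0,0,120,cv2.BORDER_CONSTANT)[:, :480],b[:, :]])[:604]
cv2.imwrite("pics/c9.png",o[4:]);print(a.shape,b.shape,o.shape)
E
```

```text
time: 15.25
position: [513.5, 1.0, 324.1]
ee_rot: [-3.141, 0.0, 1.618]
force: [1.0, -0.8, -0.6]
width: 0.1
time: 15.95
position: [508.4, 114.2, 324.1]
ee_rot: [-3.141, 0.001, 1.618]
force: [-0.1, -0.4, 0.0]
width: 0.1
(324, 360, 3) (280, 480, 3) (604, 480, 3)
```

View pics/c9.png

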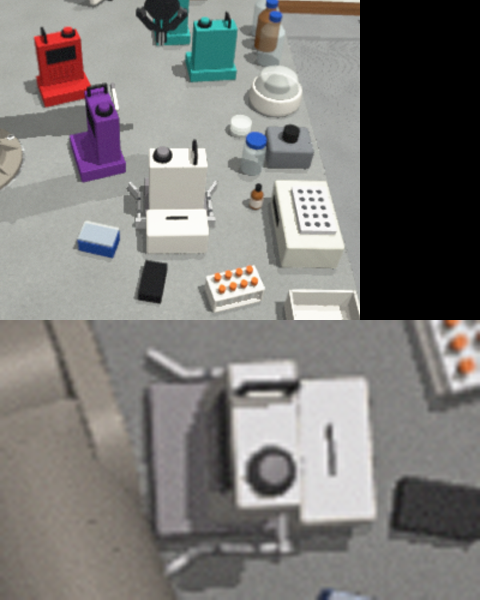

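The unit is upright in the bay, the robot is clear, and the neighbouring items are where they were. One numeric check of the rear edge remains, plus a check for movement against the earlier pictures.

```bash
python3 - <<'E'
from h import *
f=lambda U,V:((U+.5)/4-.5+330,(V-320+.5)/4-.5+150)
print([at("top",*f(*p),40).round(1) for p in[(149,384),(157,534)]])
b=np.array([555.5,-185,40.]);ex=np.array([.05,-.9987,0]);ey=np.array([.9987,.05,0])
print([(b-120*ex+s*75*ey).round(1) for s in(1,-1)])
g=lambda k:cv2.imread(f"pics/{k}.png",0)[240:280,295:360].astype(np.float32)
print(cv2.phaseCorrelate(g("s3"),g("s5")))
d=cv2.absdiff(cv2.imread("pics/scene0.png",0),cv2.imread("pics/s5.png",0))
for n,(u,v) in dict(oil=(394,288),jar=(391,252),dish=(381,229),slide=(308,357),tipbox=(263,322),rack=(376,362),purple=(262,235)).items(): print(n,d[v-12:v+12,u-12:u+12].mean().round(1))
t0,t5=[cv2.imread(f"pics/{k}.png",0) for k in("top0","t5")]
print("marker",cv2.absdiff(t0,t5)[224:240,256:296].mean().round(1))
print(r.get_state()["force"])
E
```

```text
[array([625.7, -59.4,  40. ]), array([478.7, -67.2,  40. ])]
[array([624.4, -61.4,  40. ]), array([474.6, -68.9,  40. ])]
((-0.059169381647578234, -0.03978826531516333), 0.9904056126872699)
oil 2.0
jar 2.0
dish 1.7
slide 2.4
tipbox 2.0
rack 1.5
purple 5.5
marker 3.1
[ 0.58976544 -0.37496254  0.84823173]
```

```bash
python3 -c "
from bench import r
print(r.hand_in())"
```

```text
the job is handed in; nothing more can be done
None
```

The white battery unit is in its charging bay against the back stop. I pressed its button, let go, and handed the job in at about 16 s; no verdict came back.

- **Slide:** I pushed low on the plinth with the open fingers spread across its rear face, turning the unit about 5.5° on the way to line up with the bay. Push force was 5–8 N, rising to 42 N at the fingers on contact with the stop. That was at a tool y of −52.5 mm, where I had expected −55 mm.
- **Flush:** in the top camera, the rear edge lies 119 mm from the stop face; flush is 120 mm. Against my combined estimate of the bay from both cameras, the rear edge differs by up to 2 mm along the push and 4 mm sideways. That is within reading error, but it was not checked any closer.
- **Button:** it was pressed straight down from z = 212 to a hard stop at about 206 mm, its full 6 mm of travel, at 27 N. The unit did not move (image shift under 0.1 px), and the button is released.
- **Bystanders:** the picture patches around the bottle, jar, dishes, boxes, rack and marker are unchanged apart from noise. The purple unit's patch differs slightly more (5.5 against about 2). I put that down to the arm's shadow but did not examine it further.
- **Robot:** it ended clear of everything, with wrist force near zero.

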